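# Unlock the pantry tin and hold the key turned

## Task

Take the red-headed key out of the wooden stand, push it fully home into the red-ringed lock on top of the grey tin, working it past the sticky pins, and only then turn it a quarter turn clockwise (seen from above) to its stop so that the bolt is drawn. The lock springs back by itself, so finish while still gripping the key, fully home and held turned against its stop. Leave the blue-headed key in its place and do not disturb the timer, the pinch bowl or the spice jar.

Things in the scene. Friction and masses are not known exactly. Their poses are not given: they have to be found in the camera images.
- key_red: The key to use. Red head 32 (x) x 10 (y, grip across this) x 36 mm (z, upward); below it a flat steel blade 16 mm wide (x), 4.5 mm thick (y), 30 mm long, its last 14 mm a V point. Origin: centre of the head's underside, where the blade begins. 28 to 56 g. Works either way round. Starts upright in a slot of the stand, its head resting on the stand.
- key_red_tip (a point): The point of the red key's blade, 30 mm below its origin; same axes as the key.
- key_blue: A spare key of the same shape with a blue head, in the stand's other slot: leave it there.
- key_stand: Fixed light wooden block, 40 (x) x 160 (y) x 36 mm high, origin at the centre of its underside. Two slots in its top, 45 mm either side of the centre along y, each 20 mm along y and 7 mm along x, 33 mm deep; the keys' wide faces look along the stand's x.
- lock_box: Fixed grey tin, white lid, 136 (x) x 176 (y) x 70 mm high, origin at the centre of its underside. On the lid, 12 mm toward +x of its centre, a dark lock case 62 x 62 mm, top at 104 mm, with a red ring round a brass cylinder; a steel bolt reaches from it toward -x into a keeper 89 mm high and draws back 15 mm as the cylinder turns.
- keyway (a point): Centre of the keyway's mouth in the cylinder's top face, 106 mm above the tin's underside. Turns with the cylinder: x along the slot (17.5 mm), y across it (6 mm), z up. 33 mm deep, mouth bevelled 2.5 mm. Two sprung sticky pins stand 4 mm in from its +x end, 12 and 20 mm down: push with 8 to 22 N, wiggling helps. Fully home, the head rests on the cylinder and the tip is 30 mm below this point.
- lock_plug (a joint): Turn of the cylinder, rad: 0 at rest (locked, where it starts), growing clockwise seen from above to a stop at 1.45 (bolt drawn). A spring drives it back: 0.03 N m at 0, 0.10 N m at the stop. The key has about 0.2 rad of play in the slot, so its head turns that much farther.
- kitchen_timer: Black and white round kitchen timer, 64 mm across, 58 mm high, a bystander.
- pinch_bowl: Small white pinch bowl, 68 mm across, 28 mm high, a bystander.
- spice_jar: Square spice jar with a black lid, 46 x 46 x 97 mm, a bystander.
There are look-alikes about, which are no part of the job. What is shaped like the key_stand but purple is not meant. What is shaped like the lock_box but green is not meant.

How it is judged:
By the outcome, as a careful person would: the job done as asked, in the order asked, and still so for the second after the job is handed in, while the arm keeps its last pose, push and grip.
It also fails if it takes over 48 s, if anything falls off the work surface, if the arm or the gripper's body presses on something with over 40 N, if the wrist force passes 120 N, or if a joint passes its speed limit or range.

## Robot

A 6-joint arm with a two-finger parallel gripper is mounted at the origin on a cart in front of the work surface, level with it; the furniture and walls round the work are solid. World frame = base frame: x ahead of the robot, y to its left, z up, the work surface at z = 0. Lengths are in mm, angles in rad, forces in N, time in s.
With the tool pointing down it reaches from about 350 to 875 mm from the base axis. Payload 4.2 kg.
Tool frame: the origin (TCP) lies at the very end of the fingers, on their centre line; the grasp point (between the pads) lies 19 mm behind it; z points along the fingers, y is the line along which they close (so a half turn about z gives the same grasp; the last joint's range is limited). The gripper opens to 85 mm and grips with 20 to 120 N. Pads are 22 mm wide; open, the fingers measure 114 mm over their backs; the gripper's body (76 mm by 85 mm) begins 54 mm behind the grasp point. The pads swing forward as they close: fully open they stand 13 mm farther back than shut.
Start: joints at [1.454, 0.385, 0.008, 0, -1.194, -0.259], TCP at [229.352, 581.375, 199.512] pointing down, gripper open.
Joint ranges: [-3.14, 3.14], [-1.21, 2.06], [-1.07, 1.41], [-3.16, 2.05], [-2.99, -0.16], [-3.1, 3.1]. Speed limits (rad/s): [2.79, 2.79, 3.14, 3.14, 3.14, 3.14].

## Interface

Orientations are given as a unit quaternion [x, y, z, w].
In Python, from bench import arm, viewer gives the robot as it stands. The module is installed in compiled form; this text tells all that it offers.
- The arm moves only by the shell command python3 -m jog 'ROWS' [OPENING]. ROWS is rows parted by semicolons, their numbers by spaces, 1 to 10 of them, each of 6 numbers: dx, dy, dz in mm, then a rotation vector rx, ry, rz in rad; each row is the pose to reach, as a shift and turn from the pose commanded when the command began, along the tool's axes at that moment; what a row does not reach only later rows make up. A row lasts 1/10 s, in which the tool goes at most 50 mm and 0.15 rad, less where a joint would pass 70% of its speed; a pose out of reach is approached as far as the arm can. OPENING is the finger opening in mm, set as the command begins (- or left out keeps the last). The fingers move at their own pace and stop on an object; the grip force is fixed at half the most. Time passes only in rows, so rows that do not move let the fingers close. It prints the time, the measured TCP pose, the force, the opening and the grip force at its end.
- arm.read_state(): the state, without advancing time (a new reading comes with each control period).
- viewer.get_image(name): name is "side" or "top"; returns (picture, depth): 384x512x3 uint8, blue, green, red; 384x512 float32, mm along the optical axis (not along the pixel's ray), 0 where there is no reading.
- viewer.get_calibration(name): a dict with "K" (3x3 intrinsics, pixels), "rvec" (rotation vector, rad) and "tvec" (3), from world to camera coordinates, as OpenCV has them. Camera axes: x right, y down, z forward; pixel columns grow to the right and rows downward; lengths in mm; the calibration is good to about 2 mm. A picture is of the moment at which its call begins. get_calibration takes no time and is no camera call.
- arm.job_done(): hands the job in; it is judged then, once.
The state is a dict: "clock": time; "joints": joint angles; "joint_vel": joint speeds; "joint_efforts": joint torques, N m; "position": TCP position; "ee_rot": TCP orientation; "contact_force": force on the tool from outside, world axes, zero at the start; "wrist_torque": the same for the moment, N m; "gripper_width": finger opening in mm; "grasp_force": force on a finger pad.
Only numpy, scipy, OpenCV 4.12 (cv2) and the standard library are available. Lean on these libraries where they do the work, as an engineer would, in place of code of your own. Each camera call takes 0.05 s, during which the arm holds its last target. There are 200 camera calls.

## Working session

There is one attempt and no reset: what is moved stays moved. The work goes in short steps, Python scripts to look and compute and a shell command to move; the robot and the scene stay as the last step left them, time stands still between calls to the robot, and variables do not carry over. Pictures are saved under pics/ and viewed, at most 10 in all, crops included, and the job is handed in when it is done.

```bash
mkdir -p pics; cat > h.py <<'E'
import numpy as np, cv2
from bench import arm, viewer
from scipy.spatial.transform import Rotation as R
def cloud(n):
    im,d=viewer.get_image(n); c=viewer.get_calibration(n); K=np.array(c["K"]); Rm=cv2.Rodrigues(np.array(c["rvec"],float))[0]
    v,u=np.mgrid[:384,:512]; p=np.stack([(u-K[0,2])/K[0,0]*d,(v-K[1,2])/K[1,1]*d,d],-1)
    return im,d,(p-np.array(c["tvec"]).ravel())@Rm
E
python3 - <<'E'
from h import *
for n in("top","side"):
    im,d,P=cloud(n); cv2.imwrite(f"pics/{n}0.png",im); np.savez(f"{n}0.npz",im=im,d=d,P=P)
s=arm.read_state(); print(s)
E
```

```text
{'clock': 0.1, 'joints': array([ 1.45362293e+00,  3.85524755e-01,  6.79241164e-03, -4.35645682e-04,
       -1.19400703e+00, -2.58574180e-01]), 'joint_vel': array([ 0.00042795, -0.00211406,  0.00198133,  0.00233855,  0.00136278,
       -0.0004924 ]), 'joint_efforts': array([-1.34607362e-04, -3.93319380e+01,  1.88929975e+01,  4.19791549e+00,
       -2.58616768e-03,  1.73842881e-06]), 'position': array([229.14410044, 580.86563136, 198.51542676]), 'ee_rot': array([ 9.82388077e-01, -1.86849356e-01, -1.33329285e-04,  9.83396023e-04]), 'contact_force': array([-0.50007649,  0.10937578,  0.20070429]), 'wrist_torque': array([ 0.01470132,  0.08979368, -0.03436773]), 'grasp_force': 0.0, 'gripper_width': 85.58192424905292}
```

View pics/top0.png

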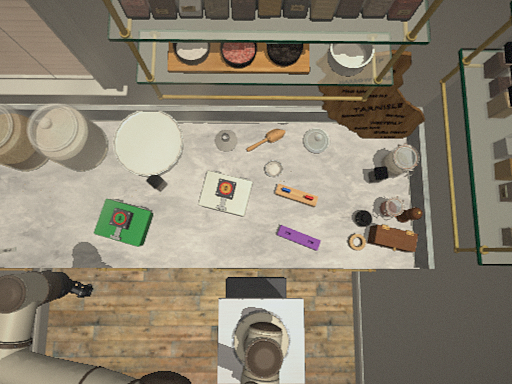

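View pics/side0.png

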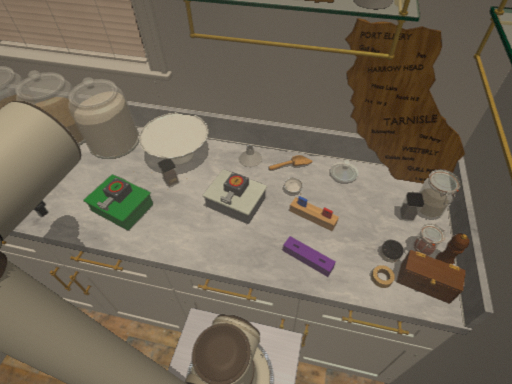

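The top view shows the light wooden stand at (296,194), with the blue head at (286,189) and the red at (309,198). The purple look-alike stand is at (298,237). The grey tin with the white lid is at (225,193) with its red ring at (226,188), and the green look-alike is at (123,222). The side view agrees: stand (314,212), red head (330,210), tin (236,193).

I choose the light stand's red head and the white-lidded tin. Next is a close crop and the measurements.

```bash
python3 - <<'E'
from h import *
o=[]
for n,b in(("top",(190,160,330,220)),("side",(195,160,355,240))):
    z=np.load(n+"0.npz"); im,P,d=z["im"],z["P"],z["d"]
    hsv=cv2.cvtColor(im,cv2.COLOR_BGR2HSV); x0,y0,x1,y1=b
    box=np.zeros(d.shape,bool); box[y0:y1,x0:x1]=1
    box&=d>0
    H,S,V=[hsv[...,i].astype(int) for i in range(3)]
    red=((H<6)|(H>172))&(S>170)&(V>90)&box; blue=(H>100)&(H<130)&(S>120)&box
    X,Y,Z=P[...,0],P[...,1],P[...,2]
    def rep(t,m):
        if m.sum()<3: print(n,t,m.sum());return
        q=P[m]; r=cv2.minAreaRect(q[:,:2].astype(np.float32)); print(n,t,m.sum(),"med",np.median(q,0).round(1),"rect",np.round(r[0],1),np.round(r[1],1),round(r[2],1),"z",q[:,2].min().round(),q[:,2].max().round())
    nb=Y<-0
    lab,cc=cv2.connectedComponents(red.astype(np.uint8))
    for i in range(1,lab): rep("red%d px%s"%(i,np.argwhere(cc==i).mean(0).round()[::-1]),cc==i)
    rep("blue",blue)
    rk=red&(Y<-60)
    rep("head top",rk&(Z>66))
    if n=="top":
      rep("standtop",box&(abs(Z-36)<6)&(np.arange(512)[None]>270))
      rep("lid",box&(abs(Z-70)<6)&(np.arange(512)[None]<260))
      rep("case",box&(abs(Z-105)<5)&(np.arange(512)[None]<260))
    c=im[y0:y1,x0:x1]; o.append(cv2.resize(c,(700,int(700*c.shape[0]/c.shape[1])),interpolation=cv2.INTER_CUBIC))
cv2.imwrite("pics/crop0.png",cv2.resize(np.vstack(o),(630,590)))
P=np.load("top0.npz")["P"]
for u,v in((260,90),(290,35),(225,140),(315,140),(272,170),(157,182),(300,98)): print(u,v,P[v,u].round())
E
```

```text
top red1 px[222. 185.] 10 med [562.6 149.4 104.7] rect [561. 146.] [ 9.2 31.6] 56.4 z 102.0 109.0
top red2 px[228. 183.] 2
top red3 px[230. 186.] 2
top red4 px[231. 188.] 2
top red5 px[222. 192.] 5 med [534.  143.7 106.2] rect [533.5 144.3] [9.9 2.3] 46.3 z 104.0 110.0
top red6 px[228. 192.] 6 med [531.2 123.7 106.1] rect [533.1 123. ] [ 3.7 19.4] 22.6 z 104.0 110.0
top red7 px[309. 197.] 17 med [ 523.2 -177.1   71.5] rect [ 523.3 -176.7] [26.1  7.3] 68.7 z 54.0 79.0
top blue 21 med [550.2 -92.   71.1] rect [550.9 -91.3] [26.3  7.5] 71.9 z 47.0 77.0
top head top 16 med [ 523.2 -177.2   71.6] rect [ 523.2 -177. ] [25.5  7.3] 68.7 z 68.0 79.0
top standtop 374 med [ 538.6 -133.7   36.7] rect [ 565.1 -107.5] [240.4  96.8] 47.0 z 30.0 42.0
top lid 1259 med [532.2 127.   70.4] rect [539.8 132. ] [175.7 141.4] 76.3 z 64.0 76.0
top case 262 med [549.5 129.6 105.4] rect [549.4 129.6] [62.1 62.4] 75.9 z 100.0 110.0
side red1 px[236. 176.] 5 med [566.8 137.4 105.1] rect [567.1 137.5] [ 3.  13.1] 25.3 z 102.0 107.0
side red2 px[240. 178.] 2
side red3 px[230. 178.] 2
side red4 px[230. 184.] 2
side red5 px[241. 183.] 1
side red6 px[236. 185.] 4 med [529.5 128.6 104.3] rect [529.4 128.8] [3.2 9.9] 29.6 z 102.0 107.0
side red7 px[328. 210.] 9 med [ 520.  -177.6   70.8] rect [ 520.2 -178.3] [21.4  5.3] 71.3 z 66.0 75.0
side blue 11 med [547.8 -93.4  71. ] rect [548.3 -90.9] [24.2  6. ] 73.7 z 68.0 74.0
side head top 9 med [ 520.  -177.6   70.8] rect [ 520.2 -178.3] [21.4  5.3] 71.3 z 66.0 75.0
260 90 [861.  11. 249.]
290 35 [732. -28. 778.]
225 140 [748. 139.  47.]
315 140 [ 755. -212.   32.]
272 170 [637. -44.  18.]
157 182 [572. 382.  95.]
300 98 [727. -87. 497.]
```

View pics/crop0.png

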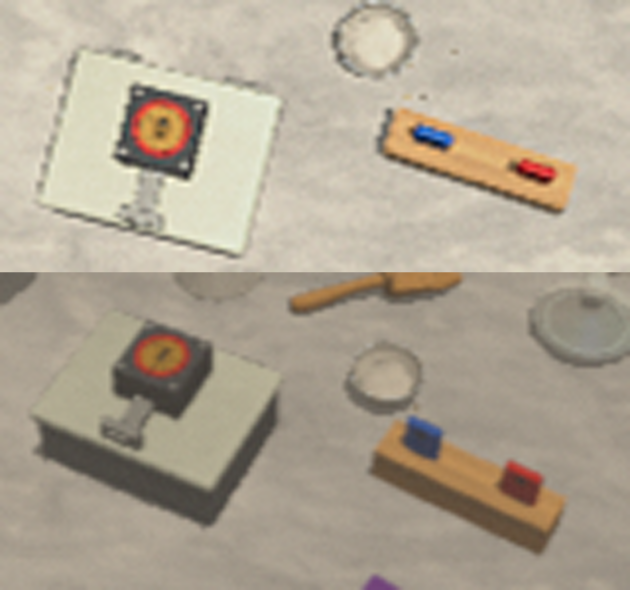

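The crop confirms the choice: red head in the light wooden stand, its neighbour blue, and a white-lidded tin with a red ring. Next I'll measure the slot direction and refine the poses.

```bash
cat >> h.py <<'E'
def plan(p,yaw):
    s=arm.read_state(); r=R.from_quat(s["ee_rot"]); a=np.radians(yaw); c,sn=np.cos(a),np.sin(a)
    t=R.from_matrix(np.array([[c,sn,0],[sn,-c,0],[0,0,-1]]))
    print("pos",s["position"].round(1),"shift",r.inv().apply(np.array(p)-s["position"]).round(1),"rot",(r.inv()*t).as_rotvec().round(3),"F",s["contact_force"].round(1),"j",s["joints"].round(2),"t",s["clock"])
E
python3 - <<'E'
from h import *
o=[]
for n,c0 in(("top",(226,188)),("side",(236,181))):
    z=np.load(n+"0.npz"); im,P=z["im"],z["P"]
    g=im[...,2].astype(float); 
    X,Y,Z=P[...,0],P[...,1],P[...,2]
    m=(abs(Z-105)<7)&(np.hypot(X-549.5,Y-130)<14)
    w=np.clip(150-im[...,2].astype(float),0,None)*m
    hi=np.median(im[...,2][m]); w=np.clip(hi-20-im[...,2],0,None)*m
    q=P[m][:,:2]; ww=w[m]; mu=(q*ww[:,None]).sum(0)/ww.sum(); C=np.cov(q.T,aweights=ww); e,v=np.linalg.eigh(C)
    print(n,m.sum(),hi,"mean",mu.round(1),"sd",np.sqrt(e).round(1),"ang",np.degrees(np.arctan2(v[1,1],v[0,1])).round(1))
    ring=(abs(Z-105)<7)&(np.hypot(X-549.5,Y-130)<32)&(im[...,2]>110)&(im[...,2]>1.5*im[...,0])
    r=cv2.minAreaRect(P[ring][:,:2].astype(np.float32)); print("ring",cv2.minEnclosingCircle(P[ring][:,:2].astype(np.float32)))
    u,vv=c0; o.append(cv2.resize(im[vv-14:vv+14,u-14:u+14],(390,390),interpolation=cv2.INTER_CUBIC))
cv2.imwrite("pics/lock0.png",np.hstack(o))
plan([522,-177,150],-107.7)
E
```

```text
top 37 205.0 mean [554.  132.2] sd [2.5 5.2] ang 149.6
ring ((550.9954223632812, 131.41323852539062), 24.39900016784668)
side 42 150.0 mean [554.3 133.9] sd [2.4 3.9] ang 163.4
ring ((547.4810180664062, 133.4725341796875), 24.54837989807129)
pos [229.1 580.9 198.5] shift [550.6 597.3  49.8] rot [ 0.002 -0.002  1.504] F [-0.5  0.1  0.2] j [ 1.45  0.39  0.01 -0.   -1.19 -0.26] t 0.1
```

View pics/lock0.png

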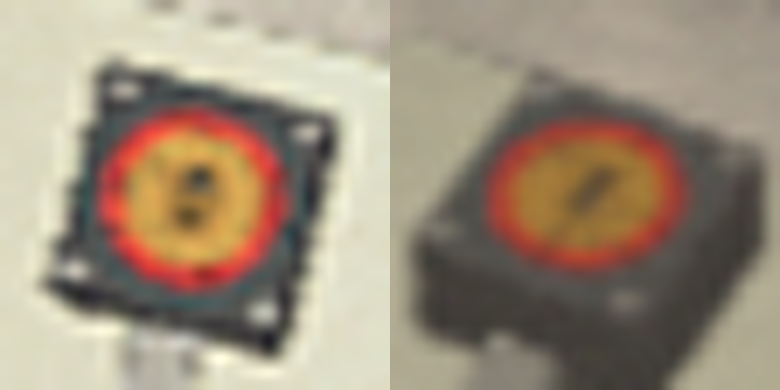

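The slot runs along the tin's x, at about -15°. The lock centre is near (549.5, 130.5). Now I'll go above the red key.

```bash
T="550 597 50 0 0 1.504"; python3 -m jog '50 55 5 0 0 0.15; 100 109 10 0 0 0.3; 150 163 15 0 0 0.45; 200 217 20 0 0 0.6; 240 260 25 0 0 0.75; 275 298 30 0 0 0.85; 310 336 32 0 0 0.95; 345 374 35 0 0 1.1; 370 402 38 0 0 1.2; 370 402 38 0 0 1.2' 40; python3 -c "
from h import *
plan([522,-177,150],-107.7)"
```

```text
clock: 1.1
position: [409.1, 114.1, 164.7]
ee_rot: [-0.705, 0.709, 0.0, 0.0]
contact_force: [0.9, -0.2, 0.5]
gripper_width: 40.0
grasp_force: 0.0
pos [409.1 114.1 164.7] shift [ 290.4 -114.7   14.7] rot [-0.     0.     0.303] F [ 0.9 -0.2  0.5] j [ 0.66  0.07 -0.51 -0.   -0.99 -0.66] t 1.1
```

```bash
python3 -m jog '42 -16 2 0 0 0.05; 84 -33 4 0 0 0.1; 126 -50 6 0 0 0.15; 168 -66 8 0 0 0.2; 210 -83 10 0 0 0.25; 250 -99 12 0 0 0.3; 290 -115 15 0 0 0.3; 290 -115 15 0 0 0.3; 290 -115 15 0 0 0.3' ; python3 - <<'E'
from h import *
for n in("side","top"):
    im,d,P=cloud(n)
    hsv=cv2.cvtColor(im,cv2.COLOR_BGR2HSV).astype(int); H,S,V=hsv[...,0],hsv[...,1],hsv[...,2]
    red=((H<6)|(H>172))&(S>150)&(V>70)&(abs(P[...,0]-522)<30)&(abs(P[...,1]+177)<30)
    print(n,red.sum(),np.median(P[red],0).round(1) if red.any() else "")
    cv2.imwrite(f"pics/{n}1.png",im)
plan([522,-177.5,40],-107.7)
E
```

```text
clock: 2.0
position: [522.0, -175.3, 148.7]
ee_rot: [-0.591, 0.807, 0.001, -0.001]
contact_force: [0.7, 0.2, 0.0]
gripper_width: 40.2
grasp_force: 0.0
side 18 [ 519.4 -175.9   70.7]
top 12 [ 526.3 -169.7   71.3]
pos [ 522.  -173.9  149.5] shift [  3.4  -1.2 109.5] rot [0.001 0.    0.004] F [-0.2  0.5  0.6] j [-0.03  0.3  -0.25 -0.   -1.02 -0.28] t 2.1
```

```bash
python3 -m jog '3.4 -1 40 0 0 0; 3.4 -1 75 0 0 0; 3.4 -1 95 0 0 0; 3.4 -1 105 0 0 0; 3.4 -1 109 0 0 0; 3.4 -1 109 0 0 0' && python3 -m jog '0 0 0 0 0 0; 0 0 0 0 0 0; 0 0 0 0 0 0; 0 0 0 0 0 0' 5 && python3 - <<'E'
from h import *
im,d,P=cloud("side"); cv2.imwrite("pics/grasp.png",cv2.resize(im[150:260,260:400],(700,550),interpolation=cv2.INTER_CUBIC))
plan([522,-177.5,40],-107.7)
E
```

```text
clock: 2.7
position: [523.0, -177.5, 41.4]
ee_rot: [-0.592, 0.806, -0.0, 0.0]
contact_force: [-0.3, -0.3, 0.9]
gripper_width: 40.5
grasp_force: 0.0
clock: 3.1
position: [522.7, -178.1, 41.3]
ee_rot: [-0.591, 0.806, -0.0, 0.0]
contact_force: [-0.3, 0.5, 0.2]
gripper_width: 5.2
grasp_force: 0.0
pos [ 522.6 -178.1   41.1] shift [-0.4  0.8  1.1] rot [-0.001  0.     0.004] F [-0.7 -0.1  0.8] j [-0.03  0.43 -0.37  0.   -0.77 -0.27] t 3.15
```

View pics/grasp.png

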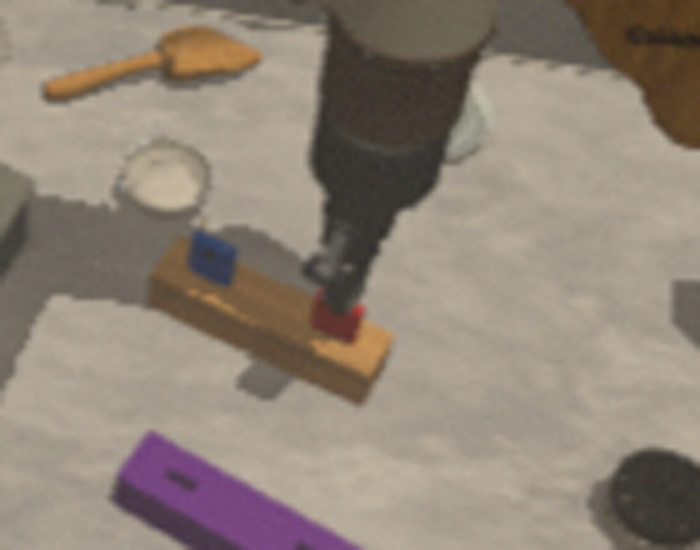

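The picture shows the dark finger tips near the red head's upper edge at crop (340,300), while the gripper shut to 5.2 mm with no force, so it holds nothing. I'll measure where the fingers are against the head.

```bash
python3 - <<'E'
from h import *
s=arm.read_state(); print(s["gripper_width"],s["grasp_force"],s["contact_force"])
for n in("side","top"):
    im,d,P=cloud(n)
    m=(np.hypot(P[...,0]-522,P[...,1]+178)<45)&(P[...,2]>40)&(P[...,2]<130)
    v,u=np.where(m)
    for y in sorted(set(v)):
        if n=="side": 
            k=np.where(m[y])[0]; print(y,[(int(x),*P[y,x].round().astype(int),*im[y,x]) for x in k[::2]])
    if n=="top": print([(int(a),int(b),*P[b,a].round().astype(int),*im[b,a]) for b,a in zip(v,u)][::6])
E
```

```text
4.795261351450737 0.0 [-0.7102449  -0.12071504  0.81390542]
200 [(335, np.int64(530), np.int64(-192), np.int64(114), np.uint8(74), np.uint8(81), np.uint8(85))]
201 [(328, np.int64(513), np.int64(-171), np.int64(125), np.uint8(62), np.uint8(67), np.uint8(72))]
202 [(328, np.int64(511), np.int64(-171), np.int64(123), np.uint8(61), np.uint8(66), np.uint8(70)), (330, np.int64(512), np.int64(-177), np.int64(123), np.uint8(52), np.uint8(57), np.uint8(60))]
203 [(330, np.int64(509), np.int64(-178), np.int64(122), np.uint8(69), np.uint8(75), np.uint8(80)), (333, np.int64(524), np.int64(-188), np.int64(106), np.uint8(67), np.uint8(74), np.uint8(79))]
204 [(330, np.int64(504), np.int64(-178), np.int64(123), np.uint8(57), np.uint8(62), np.uint8(67)), (332, np.int64(507), np.int64(-184), np.int64(121), np.uint8(50), np.uint8(55), np.uint8(60))]
205 [(330, np.int64(504), np.int64(-179), np.int64(118), np.uint8(50), np.uint8(56), np.uint8(59)), (332, np.int64(508), np.int64(-185), np.int64(116), np.uint8(57), np.uint8(61), np.uint8(66))]
206 [(322, np.int64(487), np.int64(-155), np.int64(128), np.
[... 4336 characters left out ...]
7))]
217 [(328, np.int64(515), np.int64(-182), np.int64(42), np.uint8(49), np.uint8(57), np.uint8(98)), (330, np.int64(512), np.int64(-188), np.int64(47), np.uint8(50), np.uint8(61), np.uint8(109))]
220 [(328, np.int64(504), np.int64(-184), np.int64(41), np.uint8(85), np.uint8(136), np.uint8(183))]
[(305, 196, np.int64(529), np.int64(-165), np.int64(55), np.uint8(37), np.uint8(43), np.uint8(121)), (297, 198, np.int64(523), np.int64(-137), np.int64(41), np.uint8(73), np.uint8(106), np.uint8(136)), (307, 199, np.int64(520), np.int64(-175), np.int64(41), np.uint8(36), np.uint8(44), np.uint8(85)), (307, 201, np.int64(501), np.int64(-160), np.int64(126), np.uint8(32), np.uint8(15), np.uint8(16))]
```

The depth suggests the finger tips are above or in front of the head, while the reported TCP z is 41. I'll mark the projected TCP on the hover and current pictures to compare.

```bash
python3 - <<'E'
from h import *
c=viewer.get_calibration("side")
pr=lambda p: cv2.projectPoints(np.float64([p]),np.float64(c["rvec"]),np.float64(c["tvec"]),np.float64(c["K"]),None)[0].ravel()
a=cv2.imread("pics/side1.png"); b,_=viewer.get_image("side")
o=[]
for im,p in((a,(522,-173.9,149.5)),(b,(522.6,-178.1,41.1))):
    im=cv2.resize(im,None,fx=5,fy=5,interpolation=cv2.INTER_CUBIC)
    for dz,col in((0,(0,255,0)),(19,(255,255,0)),(54+19,(0,255,255))):
        q=pr((p[0],p[1],p[2]+dz)); print(q.round(1)); cv2.circle(im,tuple(int(t*5+2) for t in q),4,col,-1)
    o.append(im[550:1150,1450:1850])
cv2.imwrite("pics/cmp.png",np.hstack(o))
E
```

```text
[330.5 193.8]
[331.5 189.8]
[334.3 177.6]
[326.9 215. ]
[327.8 211.6]
[330.2 201.2]
```

View pics/cmp.png

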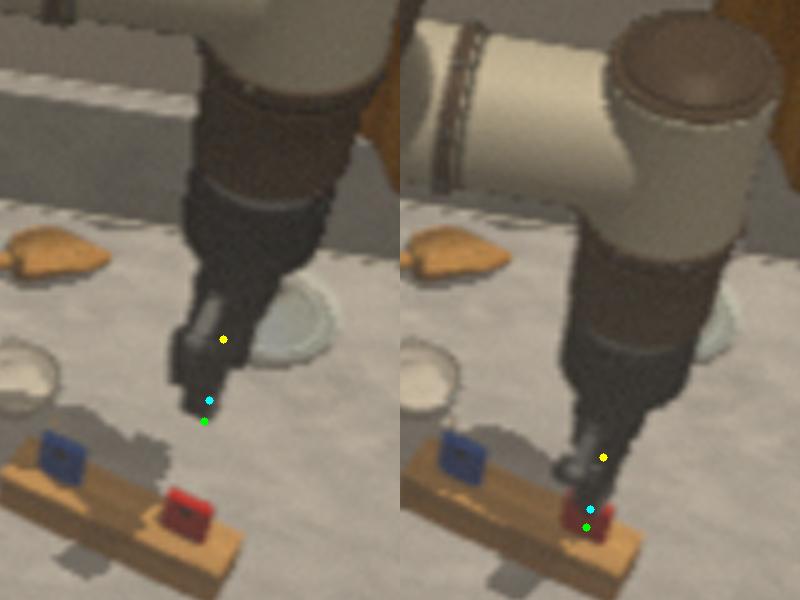

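```bash
python3 -m jog '0 0 0 0 0 0; 0 0 -40 0 0 0; 0 0 -80 0 0 0; 0 0 -80 0 0 0' 40; cat > tip.py <<'E'
from h import *
s=arm.read_state(); p=s["position"]; print(p.round(1),s["gripper_width"])
im,d,P=cloud("side")
q=P-p; m=(np.hypot(q[...,0],q[...,1])<60)&(q[...,2]>-10)&(q[...,2]<110)&(d>0)
for y in np.where(m.any(1))[0][-14:]:
    k=np.where(m[y])[0]; print(y,[(int(x),*[int(t) for t in q[y,x].round()]) for x in k[::3]])
E
python3 tip.py
```

```text
clock: 3.7
position: [526.7, -178.8, 126.7]
ee_rot: [-0.592, 0.806, -0.005, 0.004]
contact_force: [1.1, -0.6, -0.6]
gripper_width: 40.0
grasp_force: 0.0
[ 526.7 -178.8  126.7] 40.001144694021676
184 [(334, -32, 4, 98), (337, -33, -4, 102)]
185 [(334, -31, 3, 94), (337, -35, -5, 100)]
186 [(334, -34, 3, 93), (337, 16, -10, 39)]
187 [(327, -55, 22, 107), (337, 16, -11, 35)]
188 [(333, -50, 5, 102)]
189 [(324, -50, 29, 92), (327, -55, 21, 99), (334, -37, 1, 84)]
190 [(324, -49, 28, 86), (327, -48, 20, 87), (333, -43, 3, 85)]
191 [(325, -46, 25, 79), (328, -51, 17, 87), (332, -54, 6, 93)]
192 [(326, -24, 20, 50), (329, -50, 13, 83), (332, -51, 5, 86)]
193 [(326, -25, 20, 46), (329, -33, 12, 59), (332, -49, 5, 79)]
194 [(326, -26, 19, 43), (329, -35, 11, 56), (332, -29, 2, 52)]
195 [(326, -31, 19, 45), (329, -35, 11, 52), (332, -29, 2, 48)]
196 [(327, -29, 15, 39), (330, -35, 7, 48)]
197 [(329, -33, 9, 41), (332, -29, 0, 38)]
```

```bash
python3 -m jog '0 0 0 0 0 0; 0 0 0 0 0 0; 0 0 0 0 0 0; 0 0 0 0 0 0' 5; python3 tip.py; python3 - <<'E'
from h import *
im,d,P=cloud("side"); cv2.imwrite("pics/up.png",cv2.resize(im[150:250,270:390],(720,600),interpolation=cv2.INTER_CUBIC))
E
```

```text
clock: 4.15
position: [522.0, -178.0, 119.8]
ee_rot: [-0.591, 0.806, 0.001, -0.001]
contact_force: [-0.6, 0.4, -0.2]
gripper_width: 4.8
grasp_force: 0.0
[ 522.  -178.   119.8] 4.8055982371206545
183 [(332, -17, 8, 97), (335, -19, 0, 102), (338, -22, -8, 107)]
184 [(332, -5, 7, 80), (335, -19, 0, 98), (338, -23, -8, 104)]
185 [(334, -8, 1, 81), (337, -21, -6, 97)]
186 [(334, -16, 1, 85), (337, 0, -9, 69)]
187 [(334, -18, 0, 83), (337, 1, -10, 64)]
188 [(324, -46, 28, 103), (336, -15, -6, 77)]
189 [(325, -35, 25, 88), (333, -45, 4, 105), (336, 0, -8, 55)]
190 [(328, -34, 16, 84), (333, -42, 3, 97)]
191 [(328, -9, 14, 51), (331, -49, 8, 100), (334, -32, -1, 82)]
192 [(328, -13, 13, 51), (331, -15, 5, 56), (334, -12, -4, 54)]
193 [(327, -6, 15, 38), (330, -15, 7, 51), (333, -12, -1, 49)]
194 [(328, -14, 12, 43), (331, -15, 4, 47), (334, -13, -5, 47)]
195 [(329, -13, 9, 38), (332, -18, 1, 47)]
196 [(331, -16, 2, 38)]
```

View pics/up.png

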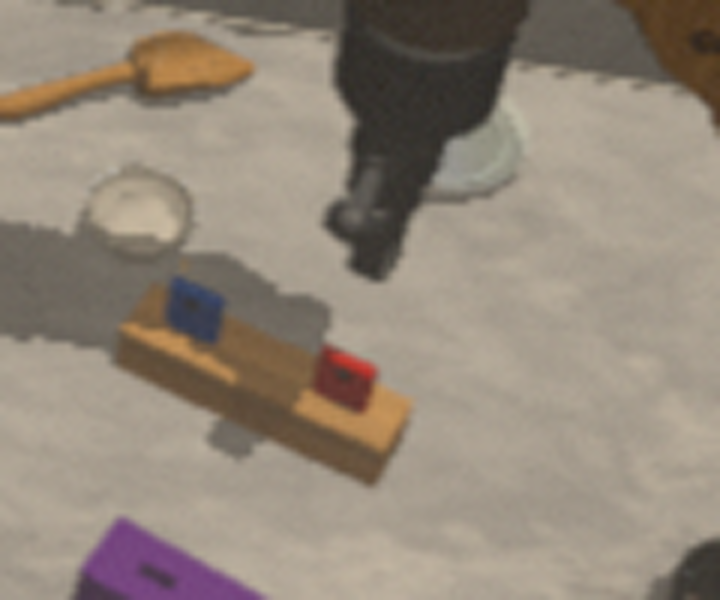

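The fingers really end about 37 mm above the reported TCP: the lowest finger point is at relative z ≈ 38 in both pictures. The lateral position agrees. So I'll aim for a reported z of about 8, watching the force on the way.

```bash
python3 -m jog '0 0 0 0 0 0; 0 0 30 0 0 0; 0 0 60 0 0 0; 0 0 85 0 0 0; 0 0 95 0 0 0; 0 0 100 0 0 0; 0 0 104 0 0 0; 0 0 104 0 0 0' 40; python3 tip.py
```

```text
clock: 5.05
position: [523.0, -178.1, 17.3]
ee_rot: [-0.592, 0.806, -0.0, 0.0]
contact_force: [0.0, -0.2, 0.3]
gripper_width: 39.9
grasp_force: 0.0
[ 523.  -178.1   17.3] 39.853521138956786
216 [(308, -4, 60, 4), (311, -8, 50, 13), (314, -7, 40, 15), (317, -7, 31, 18), (320, -7, 21, 20), (323, -51, 15, 82), (326, -52, 6, 87), (329, -10, -6, 33), (332, 5, -17, 16), (335, 6, -26, 18)]
217 [(308, -2, 59, -4), (311, -7, 49, 7), (314, -11, 40, 14), (317, -10, 30, 16), (320, -9, 21, 18), (323, -33, 13, 54), (326, -26, 3, 47), (329, -11, -7, 29), (332, 0, -17, 17), (335, 1, -27, 20)]
218 [(308, -3, 58, -8), (311, -7, 49, 1), (314, -9, 39, 7), (317, -11, 30, 12), (320, -13, 20, 18), (323, -30, 12, 45), (326, -29, 3, 46), (329, -10, -8, 22), (332, -3, -18, 16), (335, -1, -27, 16)]
219 [(310, -4, 51, -9), (313, -10, 42, 1), (316, -11, 32, 6), (319, -15, 23, 15), (322, -18, 14, 21), (326, -28, 2, 39), (329, -11, -9, 18), (332, -7, -18, 16), (335, -6, -27, 19)]
220 [(311, -7, 48, -10), (314, -8, 38, -5), (317, -11, 28, 1), (320, -15, 19, 11), (323, -20, 10, 19), (326, -25, 1, 30), (329, -13, -9,
[... 189 characters left out ...]
(335, -14, -28, 18)]
222 [(315, -13, 33, -9), (319, -17, 21, 0), (322, -16, 11, 2), (325, -21, 2, 12), (328, -23, -7, 19), (331, -23, -16, 21), (334, -18, -26, 17)]
223 [(318, -18, 23, -5), (321, -17, 14, -2), (324, -21, 5, 5), (327, -24, -4, 13), (330, -24, -14, 16), (333, -23, -23, 17)]
224 [(321, -20, 13, -4), (324, -17, 4, -5), (327, -24, -5, 8), (330, -27, -14, 14), (333, -28, -23, 19)]
225 [(322, -20, 9, -9), (325, -21, 0, -4), (328, -25, -9, 5), (331, -28, -18, 11), (334, -17, -28, -1)]
226 [(324, -24, 3, -6), (327, -27, -6, 0), (330, -27, -16, 4), (333, -30, -24, 12)]
227 [(327, -27, -7, -5), (330, -28, -16, 0), (333, -25, -26, -2)]
228 [(330, -28, -17, -6)]
229 [(332, -30, -24, -6)]
```

```bash
python3 -m jog '0 0 3 0 0 0; 0 0 7 0 0 0; 0 0 7 0 0 0' && python3 -m jog '0 0 0 0 0 0; 0 0 0 0 0 0; 0 0 0 0 0 0; 0 0 0 0 0 0; 0 0 0 0 0 0; 0 0 0 0 0 0' 0
```

```text
clock: 5.4
position: [522.2, -178.0, 9.5]
ee_rot: [-0.591, 0.806, 0.0, -0.0]
contact_force: [0.9, -0.1, -0.4]
gripper_width: 39.9
grasp_force: 0.0
clock: 6.0
position: [522.7, -178.1, 10.0]
ee_rot: [-0.592, 0.806, -0.0, 0.0]
contact_force: [-0.9, 0.5, 1.7]
gripper_width: 8.7
grasp_force: 59.7
```

Gripped at 60 N. I'll lift it straight out.

```bash
python3 -m jog '0 0 -15 0 0 0; 0 0 -35 0 0 0; 0 0 -70 0 0 0; 0 0 -110 0 0 0; 0 0 -130 0 0 0; 0 0 -130 0 0 0'; python3 -c "
from h import *
plan([549.5,130.5,140],-14)"
```

```text
clock: 6.6
position: [524.6, -178.3, 143.3]
ee_rot: [-0.592, 0.806, -0.003, 0.003]
contact_force: [0.8, 0.4, 0.0]
gripper_width: 8.9
grasp_force: 59.6
pos [ 524.6 -178.3  143.3] shift [-302.1   68.9    3.2] rot [-0.007 -0.005 -1.631] F [0.8 0.4 0. ] j [-0.03  0.31 -0.26  0.   -1.   -0.27] t 6.6
```

```bash
python3 -m jog '-15 4 0 0 0 -0.15; -45 10 0 0 0 -0.3; -85 20 0 0 0 -0.45; -130 30 0 0 0 -0.6; -175 40 0 0 0 -0.75; -220 50 0 0 0 -0.9; -260 60 0 0 0 -1.05; -285 65 0 0 0 -1.2; -297 68 0 0 0 -1.35; -302 69 0 0 0 -1.5' && python3 -m jog '0 0 0 0 0 -0.13; 0 0 0 0 0 -0.13; 0 0 0 0 0 -0.13; 0 0 0 0 0 -0.13'; python3 - <<'E'
from h import *
plan([549.5,130.5,140],-14)
im,d,P=cloud("side"); cv2.imwrite("pics/over.png",cv2.resize(im[110:210,180:300],(720,600),interpolation=cv2.INTER_CUBIC))
H,S,V=cv2.split(cv2.cvtColor(im,cv2.COLOR_BGR2HSV).astype(int))
p=arm.read_state()["position"]; q=P-p
m=((H<6)|(H>172))&(S>150)&(V>60)&(q[...,2]>-5)&(np.hypot(q[...,0],q[...,1])<30)
v,u=np.where(m); print([(int(a),int(b),*[int(t) for t in P[b,a].round()]) for b,a in zip(v,u)])
E
```

```text
clock: 7.6
position: [546.4, 132.1, 137.9]
ee_rot: [0.983, -0.183, -0.001, 0.001]
contact_force: [-0.4, -0.3, -0.6]
gripper_width: 8.6
grasp_force: 59.6
clock: 8.0
position: [547.0, 130.4, 139.2]
ee_rot: [0.992, -0.124, -0.0, 0.0]
contact_force: [0.3, -0.4, -0.9]
gripper_width: 8.9
grasp_force: 59.6
pos [547.  130.4 139.2] shift [ 2.4 -0.7 -0.8] rot [ 0.001  0.001 -0.004] F [ 0.3 -0.4 -0.9] j [ 0.52  0.33 -0.24 -0.   -1.01  0.8 ] t 8.0
[(232, 163, 533, 134, 202), (232, 164, 530, 133, 200), (233, 166, 533, 132, 188), (233, 167, 529, 131, 188), (233, 168, 531, 132, 181), (233, 170, 530, 132, 173)]
```

View pics/over.png

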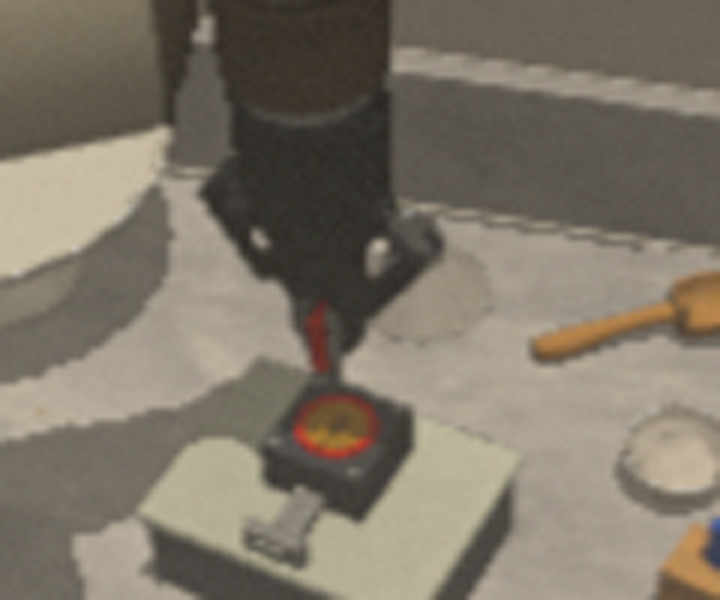

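The key is held upright over the lock; its head edge is at (318,335) and the lock ring at (337,425) in the crop. I'll descend slowly and watch the force.

```bash
python3 -m jog '2.5 -0.5 10 0 0 0; 2.5 -0.5 20 0 0 0; 2.5 -0.5 25 0 0 0; 2.5 -0.5 28 0 0 0; 2.5 -0.5 30 0 0 0; 2.5 -0.5 32 0 0 0; 2.5 -0.5 34 0 0 0; 2.5 -0.5 34 0 0 0'; python3 -c "
from h import *
plan([549.5,130.8,80],-14)"
```

```text
clock: 8.85
position: [550.0, 130.8, 105.7]
ee_rot: [0.992, -0.123, 0.0, -0.0]
contact_force: [-0.4, -0.2, -0.6]
gripper_width: 8.9
grasp_force: 59.6
pos [550.  130.8 105.7] shift [-0.5  0.1 25.7] rot [-0.    -0.    -0.001] F [-0.4 -0.2 -0.6] j [ 0.52  0.37 -0.27 -0.   -0.93  0.81] t 8.85
```

```bash
python3 -m jog '0 0 2 0 0 0; 0 0 4 0 0 0; 0 0 5 0 0 0; 0 0 5 0 0 0'; python3 -m jog '0 0 2 0 0 0; 0 0 4 0 0 0; 0 0 4 0 0 0'; python3 -c "
from h import *
s=arm.read_state();print(s['wrist_torque'])"
```

```text
clock: 9.25
position: [550.1, 130.9, 100.7]
ee_rot: [0.992, -0.123, 0.0, -0.0]
contact_force: [0.5, 1.1, -1.0]
gripper_width: 9.0
grasp_force: 59.5
clock: 9.55
position: [550.1, 130.8, 96.6]
ee_rot: [0.992, -0.123, 0.0, -0.0]
contact_force: [0.8, 1.9, -0.7]
gripper_width: 9.0
grasp_force: 59.5
[ 0.55763572 -0.27329925 -0.04394629]
```

It is in the mouth with only light side force. Going on toward the pins.

```bash
python3 -m jog '0 -0.5 2 0 0 0; 0 -0.5 4 0 0 0; 0 -0.5 4 0 0 0'; python3 -m jog '0 0 2 0 0 0; 0 0 4 0 0 0; 0 0 4 0 0 0'
```

```text
clock: 9.85
position: [549.8, 131.0, 92.3]
ee_rot: [0.992, -0.123, -0.0, 0.0]
contact_force: [-0.3, 1.6, -1.2]
gripper_width: 9.2
grasp_force: 59.7
clock: 10.15
position: [549.3, 131.1, 88.9]
ee_rot: [0.992, -0.123, -0.001, 0.0]
contact_force: [-2.3, 2.5, 3.7]
gripper_width: 9.3
grasp_force: 60.4
```

```bash
python3 -m jog '0 0 1 0 0 0.03; 0 0 2 0 0 -0.03; 0 0 3 0 0 0.03; 0 0 4 0 0 -0.03; 0 0 4 0 0 0'; python3 -m jog '0 0 1 0 0 0.03; 0 0 2 0 0 -0.03; 0 0 3 0 0 0.03; 0 0 4 0 0 -0.03; 0 0 4 0 0 0'
```

```text
clock: 10.65
position: [548.8, 131.2, 85.4]
ee_rot: [0.992, -0.122, -0.001, 0.0]
contact_force: [-4.7, 2.8, 7.3]
gripper_width: 9.0
grasp_force: 60.7
clock: 11.15
position: [548.7, 131.3, 80.6]
ee_rot: [0.992, -0.123, -0.001, 0.0]
contact_force: [-3.4, 3.0, 2.4]
gripper_width: 9.1
grasp_force: 60.2
```

```bash
python3 -m jog '-0.5 -0.5 1 0 0 0.03; -0.5 -0.5 2 0 0 -0.03; -0.5 -0.5 3 0 0 0.03; -0.5 -0.5 4 0 0 -0.03; -0.5 -0.5 4 0 0 0'; python3 -m jog '0 0 1 0 0 0.03; 0 0 2 0 0 -0.03; 0 0 3 0 0 0.03; 0 0 4 0 0 -0.03; 0 0 4 0 0 0'
```

```text
clock: 11.65
position: [548.9, 131.6, 79.8]
ee_rot: [0.993, -0.122, -0.0, 0.0]
contact_force: [-8.9, 2.0, 18.9]
gripper_width: 9.0
grasp_force: 62.4
clock: 12.15
position: [549.2, 131.6, 79.5]
ee_rot: [0.993, -0.121, 0.001, 0.001]
contact_force: [-14.8, 1.3, 36.7]
gripper_width: 9.2
grasp_force: 65.2
```

It stopped at z≈79.5 (home predicted at 80) with 37 N and some side force. I'll wiggle under this push to see whether it sinks any further.

```bash
python3 -m jog '-1 0 0 0 0 0.08; -2 0 0 0 0 -0.08; -3 0 0 0 0 0.08; -2 0 0 0 0 -0.08; -2 0 0 0 0 0'; python3 -m jog '0 0 -4 0 0 0.05; 0 0 -4 0 0 -0.05; 0 0 -4 0 0 0; 0 0 -4 0 0 0'; python3 -c "
from h import *
s=arm.read_state();print(s['wrist_torque'],s['position'],R.from_quat(s['ee_rot']).as_matrix()[:,2].round(4))"
```

```text
clock: 12.65
position: [549.1, 132.0, 79.5]
ee_rot: [0.993, -0.121, 0.002, 0.0]
contact_force: [-11.8, 0.1, 32.4]
gripper_width: 8.7
grasp_force: 64.7
clock: 13.05
position: [548.8, 132.0, 79.8]
ee_rot: [0.992, -0.122, 0.002, -0.0]
contact_force: [-4.6, -0.4, 13.7]
gripper_width: 9.2
grasp_force: 61.9
[-0.08582805  1.30586062  0.02212171] [548.7670364  132.01510768  79.78360938] [ 3.e-03 -3.e-04 -1.e+00]
```

Moving the push by 19 N changes the depth by only 0.3 mm, and the height matches the prediction, so the key is on a hard stop: fully home. Now I'll turn clockwise (+z of the tool), keeping a light push.

```bash
python3 -m jog '0 0 0 0 0 0.1; 0 0 0 0 0 0.2; 0 0 0 0 0 0.3; 0 0 0 0 0 0.4; 0 0 0 0 0 0.5; 0 0 0 0 0 0.6; 0 0 0 0 0 0.7; 0 0 0 0 0 0.8; 0 0 0 0 0 0.8'; python3 -c "
from h import *
s=arm.read_state();print(s['wrist_torque']);plan([548.8,132,80],-14-90)"
```

```text
clock: 13.95
position: [548.9, 132.4, 79.8]
ee_rot: [0.866, -0.499, 0.001, -0.001]
contact_force: [-5.4, 0.4, 14.8]
gripper_width: 8.7
grasp_force: 61.9
[0.33449474 1.37115797 0.04421805]
pos [548.9 132.4  79.8] shift [ 0.3  0.3 -0.2] rot [-0.004 -0.     0.769] F [-5.4  0.4 14.8] j [ 0.52  0.4  -0.31  0.   -0.87 -0.  ] t 13.95
```

```bash
python3 -m jog '0 0 0 0 0 0.1; 0 0 0 0 0 0.2; 0 0 0 0 0 0.3; 0 0 0 0 0 0.4; 0 0 0 0 0 0.5; 0 0 0 0 0 0.6; 0 0 0 0 0 0.7; 0 0 0 0 0 0.77; 0 0 0 0 0 0.77'; python3 -c "
from h import *
s=arm.read_state();print(s['wrist_torque'])"; python3 -m jog '0 0 0 0 0 0.04; 0 0 0 0 0 0.08; 0 0 0 0 0 0.08'; python3 -c "
from h import *
s=arm.read_state();print(s['wrist_torque']);plan([548.8,132,80],-14-90)"
```

```text
clock: 14.85
position: [549.3, 132.6, 79.8]
ee_rot: [-0.616, 0.788, -0.001, 0.002]
contact_force: [-2.8, 1.0, 13.6]
gripper_width: 9.0
grasp_force: 61.8
[0.3463927  1.15690845 0.10401475]
clock: 15.15
position: [549.3, 132.6, 79.8]
ee_rot: [-0.584, 0.812, -0.001, 0.002]
contact_force: [-3.4, 1.8, 13.4]
gripper_width: 9.5
grasp_force: 61.8
[0.32474207 1.14787106 0.2638075 ]
pos [549.3 132.6  79.8] shift [ 0.8  0.3 -0.2] rot [-0.004  0.002 -0.078] F [-3.4  1.8 13.4] j [ 0.52  0.4  -0.31  0.   -0.86 -0.85] t 15.15
```

The torque jumped from 0.10 to 0.26 N m at about 1.65 rad of head turn, so it is against the stop. I'll add a small margin and check the bolt.

```bash
python3 -m jog '0 0 0 0 0 0.04; 0 0 0 0 0 0.04; 0 0 0 0 0 0.04; 0 0 0 0 0 0.04'; python3 - <<'E'
from h import *
im,d,P=cloud("side"); cv2.imwrite("pics/end.png",np.hstack([cv2.resize(i[150:220,200:270],(400,400),interpolation=cv2.INTER_CUBIC) for i in (cv2.imread("pics/side0.png"),im)]))
s=arm.read_state();print(s['wrist_torque'],s['position'],s['grasp_force'])
E
```

```text
clock: 15.55
position: [549.3, 132.6, 79.8]
ee_rot: [-0.569, 0.823, -0.001, 0.002]
contact_force: [-3.1, 1.7, 13.5]
gripper_width: 9.3
grasp_force: 62.0
[0.33634774 1.1382686  0.57981142] [549.30848102 132.62428341  79.84121502] 61.99711203575134
```

View pics/end.png

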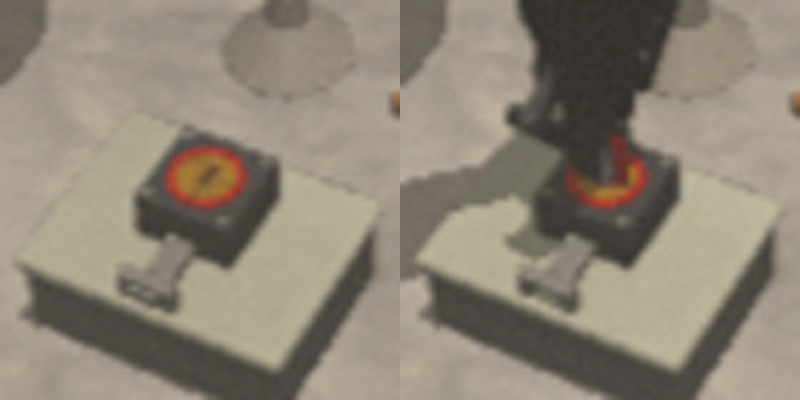

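The picture shows the key head seated on the cylinder at (612,165), turned about 90°. The pale patch near the keeper at (550,285) has changed from the start picture, though the bolt is too small here to measure. The torque followed the spring's curve up to the stop, so I'm handing in.

```bash
python3 -c "
from h import *
print(arm.job_done())"
```

```text
the job is handed in; nothing more can be done
None
```

I handed the job in at about 15.6 s with the red key still gripped, pushed to a hard stop at the expected home height and held turned clockwise against the stop; the bolt itself was too small in the picture to confirm it drew back.

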